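# Close the dust trap and secure its cover with the turnbuttons

## Task

The dust trap has been emptied: lower its hatch cover (the larger of the two panels with a pull) into the opening of the plywood box until it lies flat and fully home, without dropping it, then turn both turnbuttons square across the edge so that they hold it down. Turn aside first any turnbutton that is in the way, and leave everything else on the bench standing where it is.

Things in the scene. Friction and masses are not known exactly. Their poses are not given: they have to be found in the camera images.
- dust_box: Fixed plywood dust trap, 210 (x) by 180 (y) by 70 high, grey hose stub (48 diameter, 40 long) on its +x end. Origin: centre of its underside, on the bench. Centred in its top an opening 130 (x) by 100 (y) with a rebate 12 deep (ledge 11 wide all round) in which the cover lies flush with the rim. Two turnbuttons stand on the 40 mm rim.
- seat (a point): Centre of the rebate's ledge, 58 mm above the bench, axes as the dust box: the cover's origin lies here when it is home.
- cover: Loose oak hatch cover, 123 (x) by 93 (y) by 12 thick, about 0.16 kg, with a square dark wooden pull 30 by 30, 32 high (sides along the cover's x and y) in the middle of its top; total height 44. Lies flat on the bench, pull up. Origin at the centre of its underside. It fits either way round.
- button_left (a joint): Turnbutton on the box's +y side: dark wooden bar 80 long, 18 wide, 22 high (underside 2.5 mm above the rim) on a vertical screw at its middle. Value (rad): 0 square across the opening's edge (inner end overhangs it by 18 mm), growing anticlockwise from above, stops at +-1.62; near +-1.57 it lies along the edge; beyond 1.2 either way it is clear. Light friction (0.05 N m); stays where left.
- pivot_left (a point): Pivot of the turnbutton on the box's +y side, on its vertical axis at half the bar's height (83.5 mm above the bench, 11 mm below the bar's top): at (0, +72) mm in the dust box's frame. Its y axis runs along the bar and turns with it.
- button_right (a joint): Turnbutton on the box's -y side: dark wooden bar 80 long, 18 wide, 22 high (underside 2.5 mm above the rim) on a vertical screw at its middle. Value (rad): 0 square across the opening's edge (inner end overhangs it by 18 mm), growing anticlockwise from above, stops at +-1.62; near +-1.57 it lies along the edge; beyond 1.2 either way it is clear. Light friction (0.05 N m); stays where left.
- pivot_right (a point): Pivot of the turnbutton on the box's -y side, on its vertical axis at half the bar's height (83.5 mm above the bench, 11 mm below the bar's top): at (0, -72) mm in the dust box's frame. Its y axis runs along the bar and turns with it.
- small_panel: A smaller oak panel with the same pull, 85 by 70 by 12 (44 high with the pull), not for this box. Origin at the centre of its underside. Leave alone.
- glue_bottle: Upright glue bottle, 56 diameter, 160 high, standing close beside the cover, about 110 mm from its centre, off its +x or its +y side. Origin at the centre of its underside. Leave alone.
- offcut: Offcut of pale wood 70 by 45 by 22 high, lying close beside the cover (off its +x or +y side, the one where the bottle is not). Origin at the centre of its underside. Leave alone.
- jug: Clear measuring jug, 100 diameter, 130 high, with two brush handles up to 220 high and a handle at its +y side, at the back of the bench. Origin at the centre of its underside. Leave alone.
- paper_cup: Paper cup, 72 diameter, 85 high, close in front of the robot. Origin at the centre of its underside. Leave alone.
- tool_carton: White open carton of tools, 130 by 100, 80 high (tools up to 105), far out to one side. Origin at the centre of its underside. Leave alone.
There are look-alikes about, which are no part of the job. Leave any red or yellow look-alike of the cover alone.

How it is judged:
On the way, in this order (a step that is already met when the one before it is completed fails the run):
1. the cover lies fully home in the rebate, let go (horizontal distance between cover and seat below 0.006 m and z of cover in the frame of seat between -0.003 and 0.003 m and angle between cover's own z axis and vertical below 0.04 rad and angle between the x axis of cover and the x axis of dust_box, either way round below 0.1 rad and contact force between cover and the fingers below 0.1 N), for 0.2 s.
2. both turnbuttons are turned across the edge over the cover (horizontal distance between cover and seat below 0.006 m and z of cover in the frame of seat between -0.003 and 0.003 m and angle between cover's own z axis and vertical below 0.04 rad and angle between the x axis of cover and the x axis of dust_box, either way round below 0.1 rad and value of joint button_left between -0.25 and 0.25 rad and value of joint button_right between -0.25 and 0.25 rad), for 0.2 s.
At the end, for the whole second after the job is handed in: The cover lies in the rebate (origin within 6 mm of the seat's centre in plan and 3 mm in height, tilt under 0.04 rad, sides parallel to the box's within 0.1 rad), at rest and let go, and both turnbutton joints read within 0.25 rad of 0 (all of step 2 and contact force between cover and the fingers below 0.1 N and linear speed of cover below 0.02 m/s); the robot touches nothing.
It fails at once if the cover is dropped (moves faster than 0.6 m/s out of the gripper) (linear speed of cover above 0.6 m/s and contact force between cover and the fingers below 0.1 N).
It fails at once if the small panel or the glue bottle is shifted by more than 30 mm or tipped over (distance of any of small_panel, glue_bottle from where it was at the start of the episode above 0.03 m or angle between any of small_panel, glue_bottle's own z axis and vertical above 0.5 rad).
It fails at once if the offcut or the jug is shifted by more than 30 mm or tipped over (distance of any of offcut, jug from where it was at the start of the episode above 0.03 m or angle between any of offcut, jug's own z axis and vertical above 0.5 rad).
It fails at once if the paper cup or the tool carton is shifted by more than 30 mm or tipped over (distance of any of paper_cup, tool_carton from where it was at the start of the episode above 0.03 m or angle between any of paper_cup, tool_carton's own z axis and vertical above 0.5 rad).
It also fails if it takes over 72 s, if anything falls off the work surface, if the arm or the gripper's body presses on something with over 40 N, if the wrist force passes 120 N, or if a joint passes its speed limit or range.

## Robot

A 7-joint arm with a two-finger parallel gripper is mounted at the origin on the work surface. World frame = base frame: x ahead of the robot, y to its left, z up, the work surface at z = 0. Lengths are in m, angles in rad, forces in N, time in s.
With the tool pointing down it reaches from about 0.4 to 0.85 m from the base axis. Payload 10.4 kg.
Tool frame: the origin (TCP) lies at the very end of the fingers, on their centre line; the grasp point (between the pads) lies 19 mm behind it; z points along the fingers, y is the direction in which the jaws open and shut (so a half turn about z gives the same grasp; the last joint's range is limited). The gripper opens to 87 mm and grips with 3 to 60 N. Pads are 19 mm wide; open, the fingers measure 117 mm over their backs; the gripper's body (75 mm by 190 mm) begins 51 mm behind the grasp point.
Start: joints at [-1.187, 0.332, -0.065, 1.46, 0.022, 1.35, -0.088], TCP at [0.247, 0.574, 0.223] pointing down, gripper open.
Joint ranges: [-2.6, 2.6], [-0.5, 2.12], [-1.47, 1.34], [0.16, 2.42], [-1.27, 4.41], [0.06, 2.06], [-2.6, 2.6]. Speed limits (rad/s): [2.22, 2.22, 2.79, 2.79, 3.14, 3.14, 3.14].

## Interface

Orientations are given as a unit quaternion [x, y, z, w].
In Python, from bench import read_state, camera, close_job gives the robot as it stands.
- The arm moves only by the shell command python3 -m inch 'ROWS' [OPENING] [FORCE]. ROWS is JSON, a list of rows, each a list of 6 numbers: the shift along the tool's x, y, z as a fraction of full scale, then the turn, a rotation vector about the tool's x, y, z as a fraction of full scale. In form: [[tx, ty, tz, ax, ay, az], ...]. A call has 1 to 5 rows; each row shifts and turns the commanded pose from where the row before left it, along the tool's axes as they then stand; what a row does not reach is not made up. Full scale, the value 1, is 0.04 m for a shift and 120 degrees for a turn. A row lasts 1/8 s, in which the tool goes at most 62.5 mm and 10.7 degrees, less where a joint would pass 70% of its speed; a pose out of reach is approached as far as the arm can. A call with a number of a shift or a turn outside -1 to 1 is refused whole. A call with a gripper value outside its range is refused whole. OPENING is the opening, from -1 (shut) to 1 (fully open), so that 0 is half open, set as the call begins (- or left out, the last holds). The fingers move at their own pace and stop on an object; FORCE is the grip in N (left out, the last holds). Time passes only in rows, so rows that do not move let the fingers close. It gives the time, the measured TCP pose, the force and the opening at its end, in the units of the state.
- read_state(): the state, without advancing time (a new reading comes with each control period).
- camera(name): name is "scene" or "top"; returns a dict with "img" (384x512x3 uint8, red, green, blue), "depth" (384x512 float32, m along the optical axis (not along the pixel's ray), 0 where there is no reading), "fx", "fy", "cx", "cy" (pixels), "position" and "orientation" of the camera in the world. Camera axes: x right, y down, z forward; pixel columns grow to the right and rows downward; lengths in m; the calibration is good to about 2 mm. A picture is of the moment at which its call begins.
- close_job(): hands the job in, once; it reports no verdict.
The state is a dict: "time": time; "joint_positions": joint angles; "joint_vel": joint speeds; "joint_torque": joint torques, N m; "ee_pos": TCP position; "eef_rot": TCP orientation; "ft_force": force on the tool from outside, world axes, zero at the start; "torque": the same for the moment, N m; "width": finger opening in m.
Only numpy, scipy, OpenCV 4.12 (cv2) and the standard library are available. Lean on these libraries where they do the work, as an engineer would, in place of code of your own. Each camera call takes 0.05 s, during which the arm holds its last target.

## Working session

There is one attempt and no reset: what is moved stays moved. The work goes in short steps, Python scripts to look and compute and a shell command to move; the robot and the scene stay as the last step left them, time stands still between calls to the robot, and variables do not carry over. Pictures are saved under pics/ and viewed, and the job is handed in when it is done.

```bash
ls; mkdir -p pics
python3 - <<'E'
from bench import *
import cv2, numpy as np
print(read_state())
for n in("scene","top"):
    c=camera(n); cv2.imwrite(f"pics/{n}0.png",c["img"][:,:,::-1]); np.savez(f"{n}0.npz",**c)
    print(n,c["fx"],c["fy"],c["cx"],c["cy"],c["position"],c["orientation"])
E
```

```text
pics
{'time': 0.0, 'joint_positions': array([-1.1865924 ,  0.33285652, -0.06471706,  1.46096141,  0.02160975,
        1.34986392, -0.08848278]), 'joint_vel': array([-0.00060915,  0.00019661,  0.00075201,  0.00247388, -0.00041507,
        0.00011235,  0.0001226 ]), 'joint_torque': array([ 5.76495622e-04, -6.23260045e+01,  2.50025588e-02, -3.89894485e+01,
       -6.13466394e-02,  3.98377818e-02,  1.65169972e-04]), 'ee_pos': array([0.24714411, 0.57364124, 0.22175396]), 'eef_rot': array([ 2.01974410e-01,  9.79390551e-01, -6.88310721e-04, -1.07081009e-04]), 'ft_force': array([ 0.00170046, -0.65574119, -1.19831417]), 'torque': array([0.01094477, 0.04905091, 0.0125455 ]), 'width': 0.08661123097866115}
scene 444.1687270959412 444.1687270959412 260.1138383669671 190.53447865695458 [0.91647528 0.73388321 1.07876937] [ 0.25197195  0.90222635 -0.3360196  -0.09792132]
top 435.5235040708538 435.5235040708538 251.1582062344938 192.11052488333613 [ 0.30226371 -0.01264731  1.62527972] [-0.70454344  0.70709421 -0.04297754  0.04229951]
```

View pics/scene0.png

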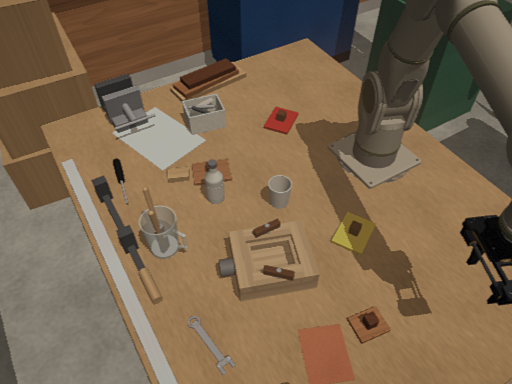

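View pics/top0.png

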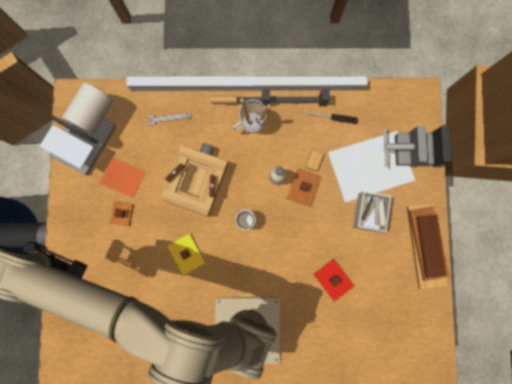

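Candidates with a pull, in the top view: oak at (304,187), beside the bottle (278,175) and the offcut (314,160), oak at (121,213), yellow at (187,253) and red at (334,280). The oak panel at (304,187) fits the cover because it is the larger of the two and stands by the bottle and offcut. I'll confirm with an enlarged crop.

```bash
cat > h.py <<'E'
import numpy as np, cv2
from scipy.spatial.transform import Rotation as R
def load(n): return dict(np.load(n))
def ray(c,uv,z):
    uv=np.atleast_2d(uv).astype(float)
    d=np.c_[(uv[:,0]-c["cx"])/c["fx"],(uv[:,1]-c["cy"])/c["fy"],np.ones(len(uv))]
    d=R.from_quat(c["orientation"]).apply(d); p=c["position"]
    return p+d*((z-p[2])/d[:,2])[:,None]
def proj(c,P):
    q=R.from_quat(c["orientation"]).inv().apply(np.atleast_2d(P)-c["position"])
    return np.c_[c["fx"]*q[:,0]/q[:,2]+c["cx"],c["fy"]*q[:,1]/q[:,2]+c["cy"]]
def cloud(c):
    D=c["depth"]; v,u=np.indices(D.shape)
    P=np.stack([(u-c["cx"])/c["fx"]*D,(v-c["cy"])/c["fy"]*D,D],-1)
    return R.from_quat(c["orientation"]).apply(P.reshape(-1,3)).reshape(P.shape)+c["position"]
E
python3 - <<'E'
from h import *
t=load("top0.npz");s=load("scene0.npz")
def crop(c,u0,v0,w,h,k): return cv2.resize(c["img"][v0:v0+h,u0:u0+w,::-1],None,fx=k,fy=k,interpolation=cv2.INTER_CUBIC)
a=crop(t,260,140,76,76,5);b=crop(t,155,135,80,76,5)
cv2.imwrite("pics/tc.png",np.hstack([a,b]))
a=crop(s,160,150,80,60,4);b=crop(s,215,205,110,100,4)
b=cv2.resize(b,(440,400));a=cv2.copyMakeBorder(a,0,160,0,0,cv2.BORDER_CONSTANT)
cv2.imwrite("pics/sc.png",np.hstack([a,b]))
P=cloud(t)
for n,uv in dict(cover=(304,187),small=(121,213),bottle=(278,175),off=(314,160),cup=(246,219),jug=(252,117),carton=(373,212)).items(): print(n,ray(t,uv,0.02)[0].round(3),P[uv[1],uv[0]].round(3))
E
```

```text
cover [ 0.515 -0.211  0.02 ] [ 0.513 -0.209  0.04 ]
small [0.421 0.466 0.02 ] [0.419 0.459 0.042]
bottle [ 0.561 -0.115  0.02 ] [ 0.543 -0.108  0.13 ]
off [ 0.617 -0.25   0.02 ] [ 0.618 -0.251  0.016]
cup [0.397 0.005 0.02 ] [0.398 0.005 0.005]
jug [ 0.784 -0.019  0.02 ] [ 0.788 -0.019  0.006]
carton [ 0.421 -0.464  0.02 ] [ 0.422 -0.467  0.009]
```

View pics/tc.png

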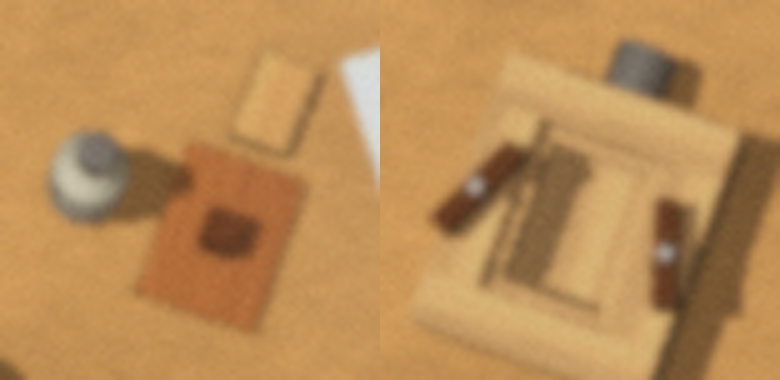

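View pics/sc.png

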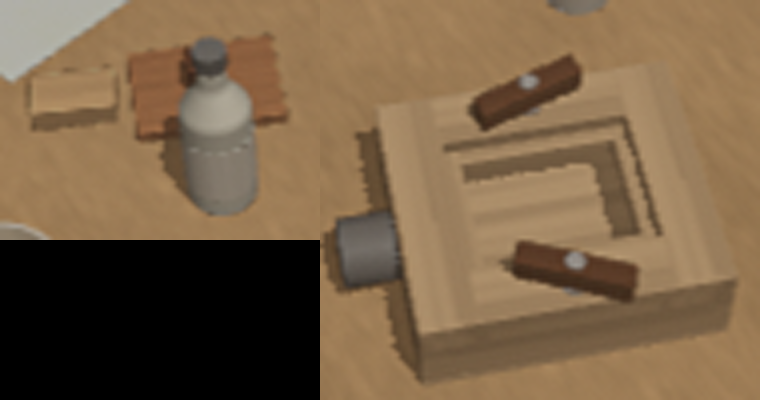

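```bash
cat > meas.py <<'E'
from h import *
def rect(P):
    (c,(w,h),a)=cv2.minAreaRect(P[:,:2].astype(np.float32))
    return np.round(c,4),round(w,4),round(h,4),round(a,2)
def dom(P): return rect(P)
def cover(c,z,roi,tag):
    hsv=cv2.cvtColor(c["img"],cv2.COLOR_RGB2HSV)
    b,g,r=[c["img"][:,:,i].astype(int) for i in(2,1,0)]
    u0,v0,u1,v1=roi
    return r,g,b
E
python3 - <<'E'
from meas import *
t=load("top0.npz");s=load("scene0.npz")
im=t["img"].astype(int)
for uv in [(304,187),(296,195),(310,195),(300,180),(270,200),(314,160),(330,190),(312,205)]: print(uv,im[uv[1],uv[0]])
P=cloud(t)
# box top
m=(abs(P[...,2]-0.07)<0.012)&(P[...,0]>.4)&(P[...,0]<.75)&(P[...,1]>.05)&(P[...,1]<.35)
print(m.sum(), rect(P[m]))
m2=m.astype(np.uint8)*255
cv2.imwrite("pics/m.png",cv2.resize(m2[130:220,150:240],None,fx=6,fy=6,interpolation=0))
Q=P[150:215,160:235][...,2]
print(np.percentile(P[...,2][250:300,330:335],[5,50,95]))
v=(im.sum(-1)<330)
sel=(P[...,2]>.075)&(P[...,2]<.12)&(P[...,0]>.4)&(P[...,0]<.75)&(P[...,1]>.05)&(P[...,1]<.35)
n,l,st,ce=cv2.connectedComponentsWithStats(sel.astype(np.uint8))
for i in range(1,n):
    if st[i,4]>10: print(st[i],ce[i],P[l==i].mean(0),rect(P[l==i]))
E
```

```text
(304, 187) [108  63  38]
(296, 195) [176 108  57]
(310, 195) [176 108  59]
(300, 180) [175 108  57]
(270, 200) [196 145  83]
(314, 160) [210 157  94]
(330, 190) [200 150  92]
(312, 205) [179 130  77]
1858 (array([0.5541, 0.1864]), 0.1817, 0.2488, 70.19)
[-0.0036534   0.01065907  0.04344811]
[165 164  20  19 143] [174.46853147 172.6993007 ] [0.55896685 0.25873976 0.09153619] (array([0.5573, 0.2569]), 0.0343, 0.0782, 55.4)
[208 175   9  23 123] [212.09756098 185.75609756] [0.51135086 0.12412494 0.0929427 ] (array([0.5114, 0.126 ]), 0.0232, 0.0798, 85.76)
```

View pics/m.png

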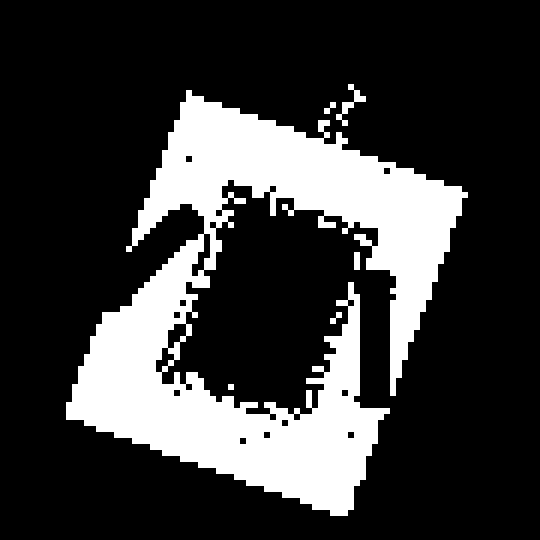

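Run:
```python
from meas import *
t=load("top0.npz");s=load("scene0.npz")
for nm,c in(("top",t),("scene",s)):
    P=cloud(c); im=c["img"].astype(np.int32)
    roi=(P[...,0]>.4)&(P[...,0]<.75)&(P[...,1]>.05)&(P[...,1]<.35)
    m=((abs(P[...,2]-0.072)<0.010)&roi).astype(np.uint8)
    m=cv2.morphologyEx(m,cv2.MORPH_OPEN,np.ones((5,5)))
    # fill bars
    m=cv2.morphologyEx(m,cv2.MORPH_CLOSE,np.ones((3,3)))
    v,u=np.nonzero(m); W=ray(c,np.c_[u,v],.07); r=rect(W); print(nm,"box",r)
    # screw heads: bright grey: low saturation within bars
    sel=((P[...,2]>.077)&(P[...,2]<.12)&roi)
    sel=cv2.dilate(sel.astype(np.uint8),np.ones((3,3)))>0
    sat=im.max(-1)-im.min(-1)
    h=(sel&(sat<45)&(im.min(-1)>100)).astype(np.uint8)
    n,l,st,ce=cv2.connectedComponentsWithStats(h)
    for i in range(1,n):
        if st[i,4]>3: print(" screw",st[i,4],ce[i].round(1),ray(c,ce[i],.096)[0].round(4))
    # dark bars by colour
    d=((im[...,0]<125)&(im[...,0]-im[...,2]>20)&sel).astype(np.uint8)
    d=cv2.morphologyEx(d,cv2.MORPH_CLOSE,np.ones((5,5)))
    n,l,st,ce=cv2.connectedComponentsWithStats(d)
    for i in range(1,n):
        if st[i,4]>30:
            v,u=np.nonzero(l==i);W=ray(c,np.c_[u,v],.0945);print(" bar",st[i,4],rect(W), cv2.fitLine(W[:,:2].astype(np.float32),cv2.DIST_L2,0,.01,.01).ravel().round(4))
    # cover
    roi=(P[...,0]>.4)&(P[...,0]<.62)&(P[...,1]>-.32)&(P[...,1]<-.1)&(P[...,2]<.06)
    k=((im[...,0]-im[...,1]>55)&roi).astype(np.uint8)
    k=cv2.morphologyEx(k,cv2.MORPH_OPEN,np.ones((3,3)))
    n,l,st,ce=cv2.connectedComponentsWithStats(k); i=1+st[1:,4].argmax()
    k=cv2.morphologyEx((l==i).astype(np.uint8),cv2.MORPH_CLOSE,np.ones((9,9)))
    v,u=np.nonzero(k);W=ray(c,np.c_[u,v],.012);print(" cover",rect(W),st[i])
    pl=((im.sum(-1)<250)&(im[...,0]-im[...,2]>20)&roi&(k>0)).astype(np.uint8)
    n,l,st,ce=cv2.connectedComponentsWithStats(pl)
    for i in range(1,n):
        if st[i,4]>8:
            v,u=np.nonzero(l==i);W=ray(c,np.c_[u,v],.044);print(" pull",st[i,4],rect(W),W.mean(0))
```

```text
top box (array([0.5356, 0.1923]), 0.1804, 0.2098, 69.9)
 screw 7 [173.7 172. ] [0.5607 0.2607 0.096 ]
 screw 7 [211.7 185. ] [0.5136 0.1252 0.096 ]
 bar 120 (array([0.5592, 0.2528]), 0.0231, 0.0777, 45.74) [ 0.6707 -0.7417  0.5607  0.2523]
 bar 119 (array([0.5066, 0.1156]), 0.031, 0.0784, 85.71) [ 0.9997 -0.0229  0.5074  0.12  ]
 cover (array([ 0.5175, -0.21  ]), 0.094, 0.1245, 70.57) [288 169  32  36 673]
 pull 82 (array([ 0.5136, -0.2129]), 0.0358, 0.0317, 70.81) [ 0.5143752  -0.21233597  0.044     ]
scene box (array([0.5405, 0.1947]), 0.1836, 0.2102, 69.99)
 screw 11 [266.6 224.9] [0.5158 0.1249 0.096 ]
 screw 17 [184.2 238.2] [0.7282 0.0484 0.096 ]
 screw 14 [278.5 269.7] [0.5646 0.2602 0.096 ]
 bar 254 (array([0.5209, 0.1316]), 0.0297, 0.0842, 88.27) [1.     0.0062 0.5216 0.1314]
 bar 319 (array([0.5689, 0.2663]), 0.03, 0.0852, 43.89) [ 0.6811 -0.7322  0.5687  0.2661]Traceback (most recent call last):
  File "<stdin>", line 30, in <module>
ValueError: attempt to get argmax of an empty sequence
```

The crop confirms it. The large oak panel measures 0.094 x 0.1245, which is the cover, and the other oak panel is the small one.

| Item | Position (x, y) | Angle |
|---|---|---|
| Box | (0.538, 0.193) | yaw -20° |
| Cover | (0.516, -0.211) | yaw -19.4° |
| Left button | – | about +1.09 rad, in the way |
| Right button | – | about -1.22 rad, barely clear |

I'll grip each button at its pivot and turn it aside.

```bash
cat > plan.py <<'E'
import sys,math
from h import *
from bench import read_state
def info():
    s=read_state(); M=R.from_quat(s["eef_rot"]).as_matrix()
    print("t %.2f pos %s yaz %.1f tilt(zx,zy) %.4f %.4f w %.4f F %s q %s"%(s["time"],s["ee_pos"].round(4),math.degrees(math.atan2(M[1,1],M[0,1])),M[0,2],M[1,2],s["width"],s["ft_force"].round(1),s["joint_positions"].round(2)))
    return s,M
def plan(x,y,z,az=None):
    s,M=info(); d=M.T@(np.array([x,y,z])-s["ee_pos"])
    print("shift now (fs):",(d/.04).round(2)," mm",(d*1000).round(1))
    if az is not None:
        a=math.radians(az); ty=np.array([math.cos(a),math.sin(a),0]); tz=np.array([0,0,-1.]); T=np.c_[np.cross(ty,tz),ty,tz]
        rv=R.from_matrix(M.T@T).as_rotvec(degrees=True); d2=T.T@(np.array([x,y,z])-s["ee_pos"])
        print("turn (fs):",(rv/120).round(3)," deg",rv.round(1)," shift after turn (fs):",(d2/.04).round(2))
a=[float(v) for v in sys.argv[1:]]
plan(*a) if a else info()
E
python3 plan.py .5626 .2605 .15 42.5; python3 plan.py .5626 .2605 .15
```

```text
t 0.10 pos [0.2471 0.5737 0.2218] yaz 66.7 tilt(zx,zy) -0.0005 -0.0012 w 0.0870 F [-0.4  0.2  0.7] q [-1.19  0.33 -0.06  1.46  0.02  1.35 -0.09]
shift now (fs): [-10.34  -4.07   1.8 ]  mm [-413.6 -162.7   72.1]
turn (fs): [-0.001  0.     0.202]  deg [-0.1  0.  24.2]  shift after turn (fs): [-11.1    0.52   1.8 ]
t 0.10 pos [0.2471 0.5737 0.2218] yaz 66.7 tilt(zx,zy) -0.0005 -0.0012 w 0.0870 F [-0.4  0.2  0.7] q [-1.19  0.33 -0.06  1.46  0.02  1.35 -0.09]
shift now (fs): [-10.34  -4.07   1.8 ]  mm [-413.6 -162.7   72.1]
```

```bash
python3 -m inch '[[-0.86,-0.34,0,0,0,0],[-0.86,-0.34,0,0,0,0],[-0.86,-0.34,0,0,0,0],[-0.86,-0.34,0,0,0,0],[-0.86,-0.34,0.1,0,0,0]]' 0.1 15; python3 -m inch '[[-0.86,-0.34,0.1,0,0,0],[-0.86,-0.34,0.1,0,0,0],[-0.86,-0.34,0.2,0,0,0],[-0.86,-0.34,0.2,0,0,0],[-0.86,-0.34,0.3,0,0,0]]'; python3 -m inch '[[-0.86,-0.34,0.3,0,0,0],[-0.86,-0.34,0.3,0,0,0],[0,0,0,0,0,0.07],[0,0,0,0,0,0.07],[0,0,0,0,0,0.06]]';  python3 -m inch '[[0,0,0,0,0,0]]'; python3 plan.py .5626 .2605 .12 42.5
```

```text
time: 0.72
ee_pos: [0.3791, 0.4425, 0.2184]
eef_rot: [0.202, 0.979, 0.0, -0.0]
ft_force: [-0.2, 0.8, -0.1]
width: 0.05
time: 1.35
ee_pos: [0.5101, 0.3121, 0.1822]
eef_rot: [0.202, 0.979, 0.0, 0.0]
ft_force: [-0.4, -0.2, -0.1]
width: 0.0479
time: 1.98
ee_pos: [0.5616, 0.2606, 0.158]
eef_rot: [0.403, 0.915, -0.0, -0.0]
ft_force: [0.4, -0.7, 0.4]
width: 0.0482
time: 2.1
ee_pos: [0.5616, 0.2608, 0.1581]
eef_rot: [0.401, 0.916, -0.0, -0.0]
ft_force: [0.2, 0.1, -0.1]
width: 0.0479
t 2.10 pos [0.5616 0.2608 0.1581] yaz 42.7 tilt(zx,zy) -0.0006 -0.0004 w 0.0479 F [ 0.2  0.1 -0.1] q [-0.7   0.36  0.24  1.57 -0.09  1.22  0.3 ]
shift now (fs): [-0.02  0.01  0.95]  mm [-0.9  0.6 38.1]
turn (fs): [-0.    -0.     0.002]  deg [-0.  -0.   0.2]  shift after turn (fs): [-0.02  0.01  0.95]
```

```bash
python3 -m inch '[[0,0,0.65,0,0,0],[0,0,0.65,0,0,0],[0,0,0.65,0,0,0]]'; python3 -m inch '[[0,0,0,0,0,0],[0,0,0,0,0,0],[0,0,0,0,0,0],[0,0,0,0,0,0]]' -1 15; python3 plan.py
```

```text
time: 2.48
ee_pos: [0.5616, 0.2608, 0.0796]
eef_rot: [0.4, 0.917, -0.0, -0.0]
ft_force: [-1.3, 0.4, 0.7]
width: 0.0477
time: 2.98
ee_pos: [0.5628, 0.2614, 0.0817]
eef_rot: [0.401, 0.916, 0.001, 0.001]
ft_force: [-0.2, -0.4, 0.7]
width: 0.0178
t 2.98 pos [0.5628 0.2614 0.0817] yaz 42.7 tilt(zx,zy) 0.0026 0.0016 w 0.0178 F [-0.2 -0.4  0.7] q [-0.69  0.43  0.23  1.65 -0.11  1.07  0.32]
```

```bash
python3 -m inch '[[0,0,0,0,0,-0.07],[0,0,0,0,0,-0.07],[0,0,0,0,0,-0.06],[0,0,0,0,0,0]]'; python3 plan.py;  python3 -m inch '[[0,0,0,0,0,0],[0,0,0,0,0,0],[0,0,-0.8,0,0,0],[0,0,-0.7,0,0,0]]' 0.1; python3 plan.py .5134 .1253 .14 89.5
```

```text
time: 3.48
ee_pos: [0.5625, 0.261, 0.0816]
eef_rot: [0.202, 0.979, 0.001, 0.001]
ft_force: [0.5, -0.3, 5.5]
width: 0.0178
t 3.48 pos [0.5625 0.261  0.0816] yaz 66.6 tilt(zx,zy) 0.0016 0.0011 w 0.0178 F [ 0.5 -0.3  5.5] q [-0.63  0.43  0.15  1.64 -0.07  1.07  0.71]
time: 3.98
ee_pos: [0.5615, 0.2607, 0.141]
eef_rot: [0.202, 0.979, -0.0, -0.0]
ft_force: [0.2, 0.5, -0.4]
width: 0.0455
t 3.98 pos [0.5615 0.2607 0.141 ] yaz 66.6 tilt(zx,zy) -0.0009 -0.0004 w 0.0455 F [ 0.2  0.5 -0.4] q [-0.63  0.37  0.16  1.59 -0.06  1.19  0.7 ]
shift now (fs): [-0.24 -3.59  0.03]  mm [  -9.6 -143.4    1.1]
turn (fs): [-0.    -0.    -0.191]  deg [ -0.   -0.  -22.9]  shift after turn (fs): [ 1.17 -3.4   0.02]
```

```bash
python3 -m inch '[[-0.06,-0.9,0,0,0,-0.06],[0,0,0,0,0,-0.07],[0,0,0,0,0,-0.06],[0,0,0,0,0,0]]'; python3 plan.py .5134 .1253 .08 89.5
python3 - <<'E'
from bench import *
import cv2
c=camera("scene"); cv2.imwrite("pics/s1.png",cv2.resize(c["img"][190:310,200:340,::-1],None,fx=5,fy=5))
E
```

```text
time: 4.47
ee_pos: [0.5495, 0.2267, 0.1403]
eef_rot: [0.005, 1.0, -0.0, -0.0]
ft_force: [-0.5, -0.2, 0.3]
width: 0.048
t 4.47 pos [0.5495 0.2267 0.1403] yaz 89.4 tilt(zx,zy) -0.0006 -0.0000 w 0.0480 F [-0.5 -0.2  0.3] q [-0.56  0.32  0.11  1.66 -0.04  1.17  1.12]
shift now (fs): [ 0.88 -2.55  1.51]  mm [  35.  -101.8   60.3]
turn (fs): [-0.    -0.    -0.001]  deg [-0.  -0.  -0.1]  shift after turn (fs): [ 0.88 -2.54  1.51]
```

View pics/s1.png

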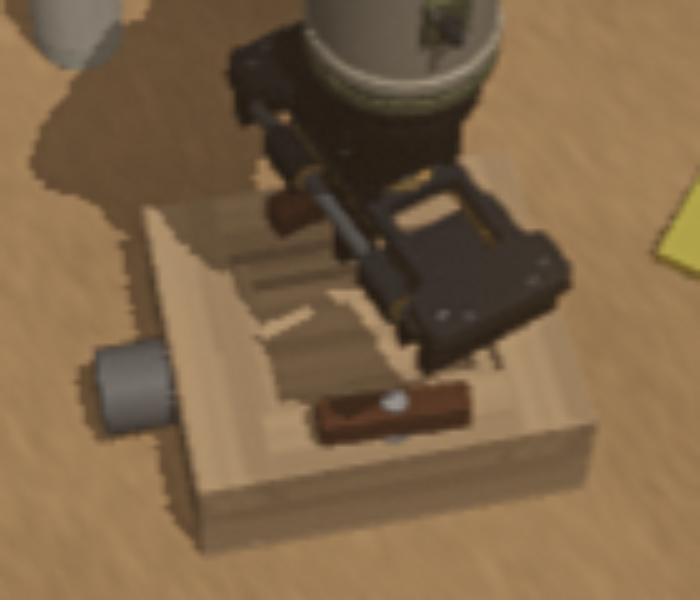

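The left button, near (395,400) in the crop, now lies along the edge. Next is the right one.

```bash
python3 -m inch '[[0.3,-0.85,0,0,0,0],[0.29,-0.85,0,0,0,0],[0.29,-0.84,0,0,0,0],[0,0,0,0,0,0]]'; python3 -m inch '[[0,0,0.5,0,0,0],[0,0,0.5,0,0,0],[0,0,0.5,0,0,0]]'; python3 -m inch '[[0,0,0,0,0,0],[0,0,0,0,0,0],[0,0,0,0,0,0],[0,0,0,0,0,0]]' -1 15; python3 plan.py
```

```text
time: 5.03
ee_pos: [0.5133, 0.1228, 0.1406]
eef_rot: [0.008, 1.0, -0.0, -0.0]
ft_force: [-0.5, 0.8, -0.7]
width: 0.0478
time: 5.4
ee_pos: [0.5138, 0.1266, 0.0799]
eef_rot: [0.005, 1.0, 0.0, 0.0]
ft_force: [1.4, 0.0, -0.7]
width: 0.0477
time: 5.9
ee_pos: [0.5142, 0.125, 0.0813]
eef_rot: [0.005, 1.0, -0.0, 0.001]
ft_force: [-1.2, 2.9, 1.7]
width: 0.0181
t 5.90 pos [0.5142 0.125  0.0813] yaz 89.5 tilt(zx,zy) 0.0012 -0.0004 w 0.0181 F [-1.2  2.9  1.7] q [-0.46  0.25  0.15  1.89 -0.04  1.01  1.27]
```

```bash
python3 -m inch '[[0,0,0,0,0,0.07],[0,0,0,0,0,0.06],[0,0,0,0,0,0]]'; python3 plan.py;  python3 -m inch '[[0,0,0,0,0,0],[0,0,0,0,0,0],[0,0,-0.9,0,0,0],[0,0,-0.9,0,0,0],[0,0,-0.9,0,0,0]]' 0.1; python3 plan.py .5145 -.2125 .2 -19.7
```

```text
time: 6.28
ee_pos: [0.5142, 0.1252, 0.0813]
eef_rot: [0.14, 0.99, 0.0, 0.001]
ft_force: [0.2, -3.0, 4.7]
width: 0.0178
t 6.28 pos [0.5142 0.1252 0.0813] yaz 73.9 tilt(zx,zy) 0.0012 0.0000 w 0.0178 F [ 0.2 -3.   4.7] q [-0.49  0.25  0.18  1.89 -0.05  1.01  1.01]
time: 6.9
ee_pos: [0.5134, 0.1256, 0.1894]
eef_rot: [0.139, 0.99, 0.0, -0.0]
ft_force: [0.7, 0.8, -0.4]
width: 0.047
t 6.90 pos [0.5134 0.1256 0.1894] yaz 74.0 tilt(zx,zy) -0.0005 0.0001 w 0.0470 F [ 0.7  0.8 -0.4] q [-0.5   0.14  0.19  1.77 -0.03  1.23  0.99]
shift now (fs): [-2.36 -8.12 -0.26]  mm [ -94.5 -324.7  -10.6]
turn (fs): [-0.    -0.     0.781]  deg [-0.  -0.  93.7]  shift after turn (fs): [-7.95  2.88 -0.26]
```

```bash
python3 -m inch '[[0,0,-1,0,0,0.087],[0,0,0,0,0,0.087],[0,0,0,0,0,0.087],[0,0,0,0,0,0.087],[0,0,0,0,0,0.087]]' 0.4; python3 -m inch '[[0,0,0,0,0,0.087],[0,0,0,0,0,0.087],[0,0,0,0,0,0.087],[0,0,0,0,0,0.085],[0,0,0,0,0,0]]'; python3 plan.py .5145 -.2125 .2 -19.7
python3 -m inch '[[-0.88,0.32,0,0,0,0],[-0.88,0.32,0,0,0,0],[-0.88,0.32,0,0,0,0],[-0.88,0.32,0,0,0,0],[-0.88,0.32,0,0,0,0]]'; python3 plan.py .5145 -.2125 .2 -19.7
```

```text
time: 7.52
ee_pos: [0.5135, 0.1257, 0.2283]
eef_rot: [0.563, 0.826, -0.0, -0.0]
ft_force: [-0.1, 0.1, -0.5]
width: 0.0607
time: 8.15
ee_pos: [0.5135, 0.1257, 0.2283]
eef_rot: [0.818, 0.576, -0.0, -0.0]
ft_force: [0.4, -0.3, 0.5]
width: 0.0612
t 8.15 pos [0.5135 0.1257 0.2283] yaz -19.7 tilt(zx,zy) -0.0003 0.0001 w 0.0612 F [ 0.4 -0.3  0.5] q [-0.59  0.11  0.28  1.72 -0.03  1.31 -0.64]
shift now (fs): [-7.95  2.87  0.71]  mm [-318.1  114.9   28.3]
turn (fs): [-0.  0.  0.]  deg [-0.  0.  0.]  shift after turn (fs): [-7.95  2.87  0.71]
time: 8.78
ee_pos: [0.514, -0.0628, 0.2285]
eef_rot: [0.817, 0.577, 0.0, -0.0]
ft_force: [0.6, -0.2, 0.4]
width: 0.0612
t 8.78 pos [ 0.514  -0.0628  0.2285] yaz -19.5 tilt(zx,zy) 0.0001 0.0003 w 0.0612 F [ 0.6 -0.2  0.4] q [-0.38  0.08  0.44  1.75 -0.04  1.31 -0.27]
shift now (fs): [-3.52  1.26  0.71]  mm [-141.    50.4   28.5]
turn (fs): [-0.    -0.     0.002]  deg [-0.  -0.   0.2]  shift after turn (fs): [-3.52  1.27  0.71]
```

```bash
python3 -m inch '[[-0.88,0.32,0,0,0,0],[-0.88,0.32,0,0,0,0],[-0.88,0.32,0,0,0,0],[-0.88,0.3,0,0,0,0],[0,0,0,0,0,0]]'; python3 plan.py .5145 -.2125 .075 -19.7
```

```text
time: 9.4
ee_pos: [0.5129, -0.2144, 0.2284]
eef_rot: [0.818, 0.575, -0.0, 0.0]
ft_force: [-0.0, 0.1, 0.5]
width: 0.0608
t 9.40 pos [ 0.5129 -0.2144  0.2284] yaz -19.8 tilt(zx,zy) -0.0004 -0.0011 w 0.0608 F [-0.   0.1  0.5] q [-0.19  0.18  0.57  1.67 -0.1   1.32  0.06]
shift now (fs): [0.06 0.02 3.84]  mm [  2.5   0.8 153.4]
turn (fs): [-0.     0.001 -0.001]  deg [-0.   0.1 -0.1]  shift after turn (fs): [0.06 0.02 3.84]
```

```bash
python3 -m inch '[[0.06,0.02,0.8,0,0,0],[0,0,0.8,0,0,0],[0,0,0.8,0,0,0],[0,0,0.8,0,0,0],[0,0,0.6,0,0,0]]'; python3 plan.py .5145 -.2125 .017 -19.7;  python3 - <<'E'
from bench import *
import cv2
c=camera("scene"); cv2.imwrite("pics/s2.png",cv2.resize(c["img"][110:230,140:300,::-1],None,fx=5,fy=5))
E
```

```text
time: 10.02
ee_pos: [0.5152, -0.2078, 0.075]
eef_rot: [0.817, 0.577, -0.0, -0.001]
ft_force: [0.5, 0.6, -0.4]
width: 0.0607
t 10.03 pos [ 0.5152 -0.2078  0.075 ] yaz -19.5 tilt(zx,zy) -0.0011 0.0010 w 0.0607 F [ 0.5  0.6 -0.4] q [-0.15  0.34  0.54  1.84 -0.2   1.02  0.13]
shift now (fs): [-0.12  0.02  1.45]  mm [-4.7  1.  58. ]
turn (fs): [-0.001 -0.     0.002]  deg [-0.1 -0.   0.2]  shift after turn (fs): [-0.12  0.02  1.45]
```

View pics/s2.png

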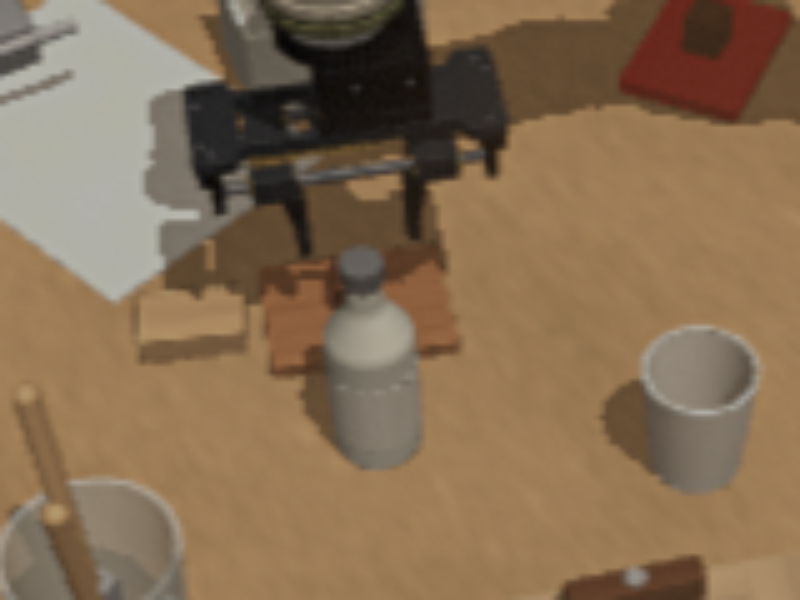

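```bash
python3 -m inch '[[0,0,0,0,0,0]]'; python3 plan.py .5145 -.2125 .018 -19.7
```

```text
time: 10.2
ee_pos: [0.5153, -0.2085, 0.0764]
eef_rot: [0.817, 0.576, -0.0, -0.001]
ft_force: [-0.7, 0.7, 0.3]
width: 0.061
t 10.20 pos [ 0.5153 -0.2085  0.0764] yaz -19.6 tilt(zx,zy) -0.0011 0.0006 w 0.0610 F [-0.7  0.7  0.3] q [-0.15  0.34  0.54  1.84 -0.2   1.02  0.12]
shift now (fs): [-0.1   0.02  1.46]  mm [-4.1  0.7 58.4]
turn (fs): [-0.001 -0.     0.   ]  deg [-0.1 -0.   0.1]  shift after turn (fs): [-0.1   0.02  1.46]
```

```bash
python3 -m inch '[[-0.1,0.02,0.4,0,0,0],[0,0,0.5,0,0,0],[0,0,0.55,0,0,0],[0,0,0,0,0,0]]'; python3 plan.py .5145 -.2125 .018 -19.7; python3 -m inch '[[0,0,0,0,0,0],[0,0,0,0,0,0],[0,0,0,0,0,0],[0,0,0,0,0,0]]' -1 25;python3 plan.py .5145 -.2125 .018 -19.7
```

```text
time: 10.7
ee_pos: [0.5139, -0.2132, 0.0173]
eef_rot: [0.818, 0.575, -0.001, -0.001]
ft_force: [0.4, -0.2, 0.7]
width: 0.0611
t 10.70 pos [ 0.5139 -0.2132  0.0173] yaz -19.8 tilt(zx,zy) -0.0022 0.0005 w 0.0611 F [ 0.4 -0.2  0.7] q [-0.12  0.43  0.51  1.87 -0.26  0.91  0.17]
shift now (fs): [ 0.02  0.01 -0.02]  mm [ 0.8  0.4 -0.7]
turn (fs): [-0.001  0.    -0.001]  deg [-0.1  0.  -0.1]  shift after turn (fs): [ 0.02  0.01 -0.02]
time: 11.2
ee_pos: [0.5155, -0.2135, 0.0191]
eef_rot: [0.818, 0.575, 0.001, 0.001]
ft_force: [0.5, 0.6, 3.5]
width: 0.0301
t 11.20 pos [ 0.5155 -0.2135  0.0191] yaz -19.8 tilt(zx,zy) 0.0016 -0.0003 w 0.0301 F [0.5 0.6 3.5] q [-0.12  0.43  0.51  1.87 -0.26  0.91  0.17]
shift now (fs): [ 0.02 -0.03  0.03]  mm [ 0.6 -1.3  1.1]
turn (fs): [ 0.001 -0.    -0.001]  deg [ 0.1 -0.  -0.1]  shift after turn (fs): [ 0.02 -0.03  0.03]
```

```bash
python3 -m inch '[[0,0,-0.4,0,0,0],[0,0,-0.8,0,0,0],[0,0,-0.9,0,0,0],[0,0,-0.9,0,0,0],[0,0,-0.9,0,0,0]]'; python3 -m inch '[[0,0,-0.9,0,0,0],[0,0,-0.7,0,0,0],[0,0,0,0,0,0]]'; python3 plan.py .538 .193 .24 -20;  python3 - <<'E'
from bench import *
import cv2
c=camera("scene"); cv2.imwrite("pics/s3.png",cv2.resize(c["img"][80:230,140:300,::-1],None,fx=4,fy=4))
E
```

```text
time: 11.82
ee_pos: [0.5143, -0.2134, 0.1765]
eef_rot: [0.818, 0.575, 0.0, -0.0]
ft_force: [1.3, 0.3, -2.2]
width: 0.03
time: 12.2
ee_pos: [0.5154, -0.214, 0.241]
eef_rot: [0.818, 0.575, 0.001, 0.001]
ft_force: [0.5, -0.1, -2.5]
width: 0.0298
t 12.20 pos [ 0.5154 -0.214   0.241 ] yaz -19.9 tilt(zx,zy) 0.0038 -0.0005 w 0.0298 F [ 0.5 -0.1 -2.5] q [-0.2   0.18  0.58  1.65 -0.1   1.34  0.05]
shift now (fs): [ 9.76 -2.92  0.02]  mm [ 390.4 -117.     0.9]
turn (fs): [ 0.002 -0.     0.001]  deg [ 0.2 -0.   0.1]  shift after turn (fs): [ 9.75 -2.95  0.03]
```

View pics/s3.png

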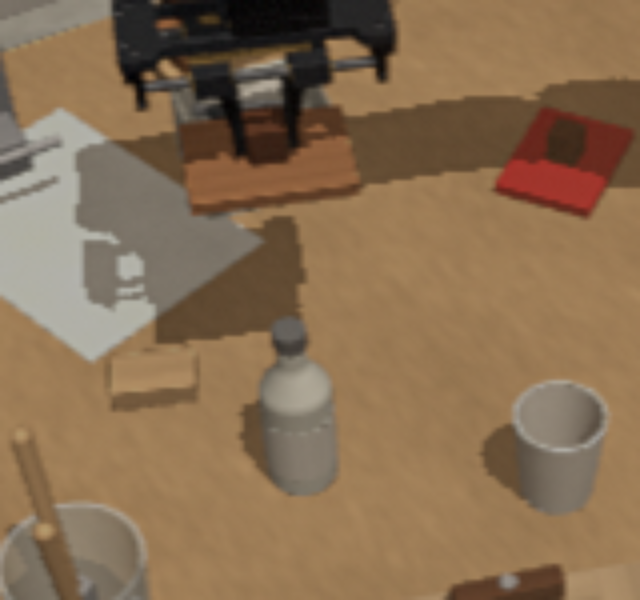

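```bash
python3 -m inch '[[0.4,-0.12,0,0,0,0],[0.8,-0.24,0,0,0,0],[0.8,-0.24,0,0,0,0],[0.8,-0.24,0,0,0,0],[0.8,-0.24,0,0,0,0]]'; python3 -m inch '[[0.8,-0.24,0,0,0,0],[0.8,-0.24,0,0,0,0],[0.8,-0.24,0,0,0,0],[0.8,-0.24,0,0,0,0],[0.8,-0.24,0,0,0,0]]';python3 -m inch '[[0.8,-0.24,0,0,0,0],[0.8,-0.24,0,0,0,0],[0.5,-0.15,0,0,0,0],[0,0,0,0,0,0],[0,0,0,0,0,0]]'; python3 plan.py .538 .193 .13 -20
```

```text
time: 12.88
ee_pos: [0.5221, -0.0608, 0.2373]
eef_rot: [0.818, 0.575, -0.001, -0.001]
ft_force: [1.0, -0.6, -1.7]
width: 0.0299
time: 13.5
ee_pos: [0.5309, 0.1057, 0.2372]
eef_rot: [0.818, 0.575, -0.001, -0.0]
ft_force: [0.6, 0.2, -1.9]
width: 0.0297
time: 14.12
ee_pos: [0.5369, 0.1898, 0.2383]
eef_rot: [0.819, 0.574, -0.0, 0.0]
ft_force: [0.1, -0.7, -2.4]
width: 0.0297
t 14.12 pos [0.5369 0.1898 0.2383] yaz -19.9 tilt(zx,zy) -0.0004 -0.0009 w 0.0297 F [ 0.1 -0.7 -2.4] q [-0.66  0.2   0.28  1.6  -0.05  1.35 -0.72]
shift now (fs): [ 0.09 -0.    2.71]  mm [ 3.500e+00 -1.000e-01  1.083e+02]
turn (fs): [-0.     0.     0.001]  deg [-0.   0.1  0.1]  shift after turn (fs): [ 0.08 -0.    2.71]
```

```bash
python3 -m inch '[[0.09,0,0.6,0,0,0],[0,0,0.7,0,0,0],[0,0,0.8,0,0,0],[0,0,0.8,0,0,0],[0,0,0,0,0,0]]'; python3 plan.py .538 .193 .115 -20;  python3 - <<'E'
from bench import *
import cv2,numpy as np
for n in("scene","top"):
    c=camera(n); np.savez(n+"1.npz",**c)
    r=(190,200,140,120) if n=="scene" else (150,130,100,90)
    cv2.imwrite(f"pics/{n}4.png",cv2.resize(c["img"][r[1]:r[1]+r[3],r[0]:r[0]+r[2],::-1],None,fx=5,fy=5,interpolation=2))
E
```

```text
time: 14.75
ee_pos: [0.5368, 0.1925, 0.1206]
eef_rot: [0.819, 0.574, -0.002, -0.0]
ft_force: [0.0, -0.3, -2.4]
width: 0.0298
t 14.75 pos [0.5368 0.1925 0.1206] yaz -19.9 tilt(zx,zy) -0.0039 -0.0024 w 0.0298 F [ 0.  -0.3 -2.4] q [-0.65  0.3   0.26  1.74 -0.08  1.12 -0.71]
shift now (fs): [0.02 0.02 0.14]  mm [0.9 0.9 5.6]
turn (fs): [-0.001  0.002  0.001]  deg [-0.2  0.2  0.1]  shift after turn (fs): [0.02 0.02 0.14]
```

View pics/scene4.png

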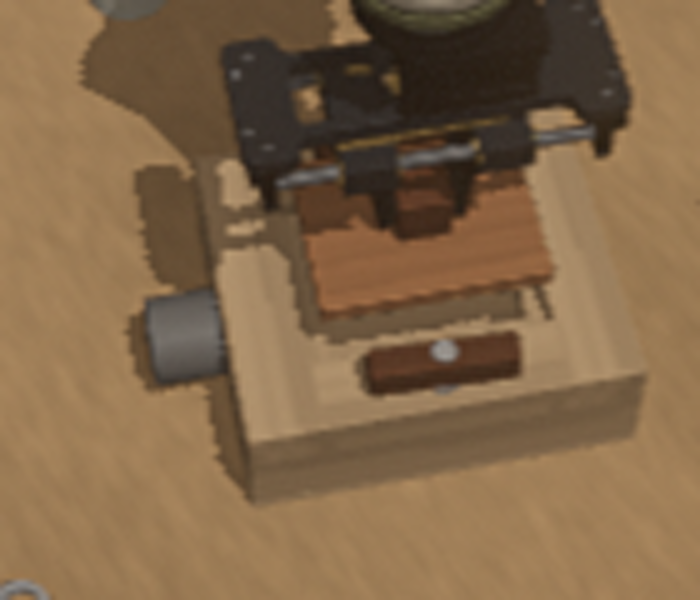

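View pics/top4.png

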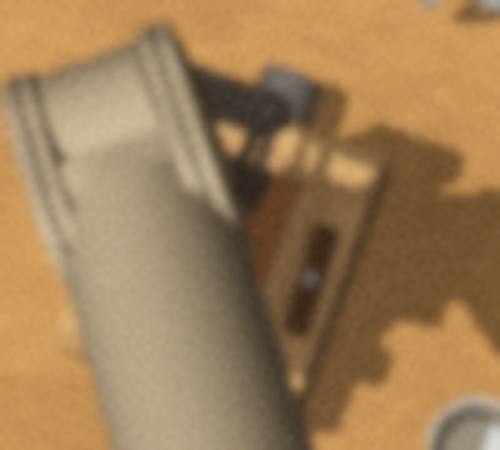

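```bash
cat > edge.py <<'E'
from h import *
import sys
def fit(W):
    vx,vy,x0,y0=cv2.fitLine(W[:,:2].astype(np.float32),cv2.DIST_HUBER,0,.001,.001).ravel()
    return np.array([vx,vy]),np.array([x0,y0])
def run(f,zc,C=np.array([.538,.193]),yaw=-20.):
    c=load(f); im=c["img"].astype(int)
    a=np.radians(yaw); ex=np.array([np.cos(a),np.sin(a)]); ey=np.array([-np.sin(a),np.cos(a)])
    m=((im[...,0]-im[...,1]>45)&(im[...,0]*1.0/(im[...,2]+1)>1.9)).astype(np.uint8)
    v,u=np.indices(m.shape)
    W=ray(c,np.c_[u.ravel(),v.ravel()],zc+.012)
    ok=(np.linalg.norm(W[:,:2]-C,axis=1)<.11).reshape(m.shape); m[~ok]=0
    m=cv2.morphologyEx(m,cv2.MORPH_OPEN,np.ones((3,3)))
    n,l,st,ce=cv2.connectedComponentsWithStats(m); i=1+st[1:,4].argmax(); k=(l==i)
    out=c["img"].copy(); out[k]=(0,255,0); cv2.imwrite("pics/mask.png",cv2.resize(out[200:320,190:330,::-1],None,fx=5,fy=5,interpolation=0))
    # lower boundary -> +y bottom edge at zc
    us=np.unique(np.nonzero(k)[1]); lo=np.array([[x,np.nonzero(k[:,x])[0].max()+.5] for x in us])
    Wb=ray(c,lo,zc)[:,:2]-C; bx=Wb@ex; by=Wb@ey
    s=(abs(bx)<.05); d,p=fit(np.c_[bx[s],by[s]]); print("cover +y bottom edge: y at x0 %.4f (want .0465) slope %.4f rms"%(p[1]-p[0]*d[1]/d[0],d[1]/d[0]), np.std(by[s]-(p[1]+(bx[s]-p[0])*d[1]/d[0])).round(4))
    # right boundary -> -x top edge
    vs=np.unique(np.nonzero(k)[0]); ri=np.array([[np.nonzero(k[y])[0].max()+.5,y] for y in vs])
    Wr=ray(c,ri,zc+.012)[:,:2]-C; bx=Wr@ex; by=Wr@ey
    s=(by>0)&(by<.043); print("cover -x edge: x",np.c_[by[s],bx[s]].round(4).tolist())
    li=np.array([[np.nonzero(k[y])[0].min()-.5,y] for y in vs]); Wl=ray(c,li,zc+.012)[:,:2]-C
    bx=Wl@ex; by=Wl@ey; s=(by>0)&(by<.043); print("cover +x edge: x",np.c_[by[s],bx[s]].round(4).tolist())
    print("corners px of cover(want) top",proj(c,[[*(C+ex*sx*.0615+ey*.0465),zc+.012] for sx in(1,-1)]).round(1).tolist())
    return c
if __name__=="__main__": run(sys.argv[1],float(sys.argv[2]))
E
python3 edge.py scene1.npz .1016
```

```text
cover +y bottom edge: y at x0 0.0401 (want .0465) slope -0.0429 rms 0.0009
cover -x edge: x [[0.0399, -0.0179], [0.0428, -0.0172]]
cover +x edge: x [[0.0369, -0.0028], [0.0384, 0.0054], [0.0383, 0.0211], [0.0413, 0.0217]]
corners px of cover(want) top [[253.6, 261.3], [300.7, 253.4]]
```

View pics/mask.png

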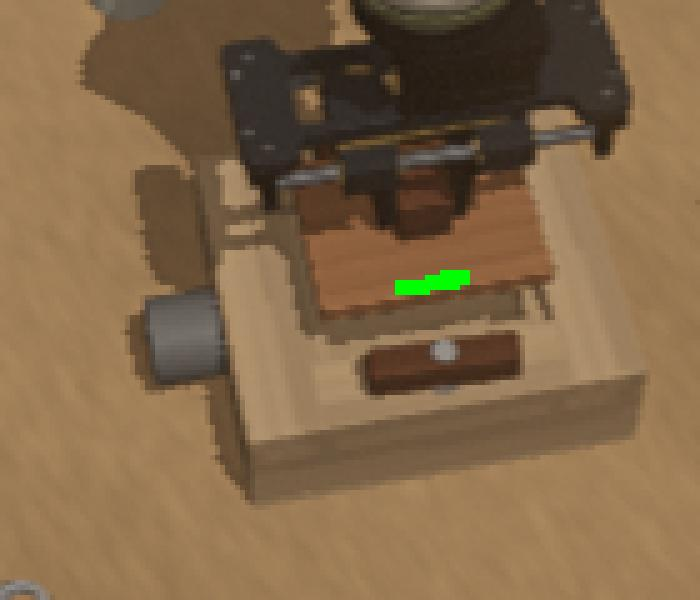

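```bash
python3 - <<'E'
from h import *
c=load("scene1.npz");im=c["img"].astype(int)
for x,y in [(350,280),(500,220),(440,295),(340,200),(280,300),(600,300),(420,320),(400,360),(330,300),(540,265),(420,220)]:
    p=im[200+y//5,190+x//5]; print((x,y),p,(p[0]/p[1]).round(2),(p[1]/p[2]).round(2))
E
sed -i 's|m=((im\[...,0\]-im.*|m=((im[...,0]/(im[...,1]+1)>1.38)\&(im[...,0]>65)).astype(np.uint8)|' edge.py; python3 edge.py scene1.npz .1016
```

```text
(350, 280) [141  96  62] 1.47 1.55
(500, 220) [138  94  60] 1.47 1.57
(440, 295) [96 64 41] 1.5 1.56
(340, 200) [90 61 39] 1.48 1.56
(280, 300) [157 129  96] 1.22 1.34
(600, 300) [158 129  96] 1.22 1.34
(420, 320) [106  84  60] 1.26 1.4
(400, 360) [87 55 36] 1.58 1.53
(330, 300) [148 101  65] 1.47 1.55
(540, 265) [143  98  63] 1.46 1.56
(420, 220) [68 45 32] 1.51 1.41
cover +y bottom edge: y at x0 0.0460 (want .0465) slope 0.0105 rms 0.0009
cover -x edge: x [[0.0007, -0.0596], [0.0037, -0.0588], [0.0073, -0.0606], [0.0104, -0.0598], [0.0134, -0.059], [0.0165, -0.0582], [0.02, -0.06], [0.023, -0.0592], [0.026, -0.0585], [0.029, -0.0577], [0.0325, -0.0594], [0.0355, -0.0587], [0.0384, -0.0579], [0.0419, -0.0597]]
cover +x edge: x [[0.0026, 0.0612], [0.0056, 0.0617], [0.0086, 0.0623], [0.0116, 0.0629], [0.0147, 0.0634], [0.0181, 0.0614], [0.0211, 0.062], [0.0241, 0.0626], [0.027, 0.0631], [0.0305, 0.0612], [0.0334, 0.0617], [0.0364, 0.0623], [0.0393, 0.0628], [0.0422, 0.0634]]
corners px of cover(want) top [[253.6, 261.3], [300.7, 253.4]]
```

View pics/mask.png

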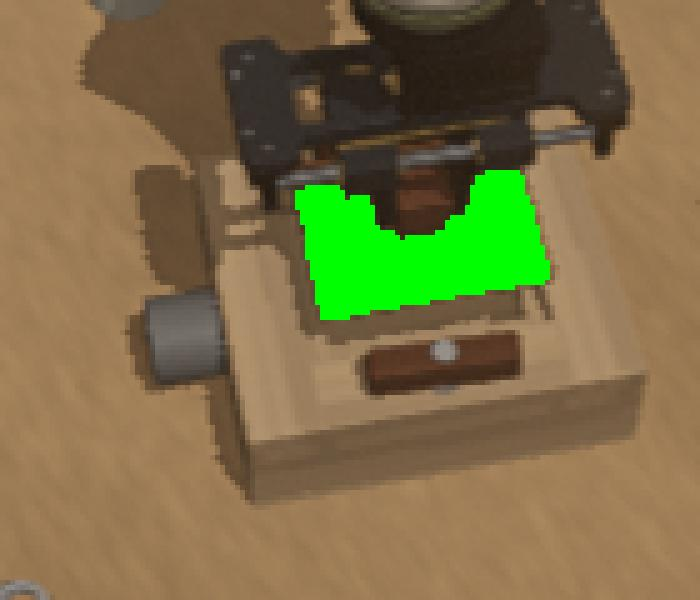

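Measured in one camera, the held cover is within about 1 mm of the opening's centre and parallel to it. I'll nudge it and lower it slowly.

```bash
python3 -m inch '[[0.02,0.02,0.2,0,0,0],[0,0,0.25,0,0,0],[0,0,0.25,0,0,0],[0,0,0.15,0,0,0],[0,0,0,0,0,0]]'; python3 plan.py .5385 .194 .077 -20
```

```text
time: 15.48
ee_pos: [0.539, 0.1949, 0.0882]
eef_rot: [0.818, 0.575, -0.0, -0.0]
ft_force: [0.3, -0.1, -1.5]
width: 0.0298
t 15.47 pos [0.539  0.1949 0.0882] yaz -19.8 tilt(zx,zy) -0.0004 -0.0002 w 0.0298 F [ 0.3 -0.1 -1.5] q [-0.64  0.33  0.26  1.77 -0.1   1.05 -0.7 ]
shift now (fs): [-0.03 -0.01  0.28]  mm [-1.  -0.2 11.2]
turn (fs): [-0.     0.     0.001]  deg [-0.   0.   0.2]  shift after turn (fs): [-0.03 -0.01  0.28]
```

```bash
python3 -m inch '[[-0.04,0,0,0,0,0],[0,0,0,0,0,0]]'; python3 plan.py .5382 .1935 .077 -20
python3 - <<'E'
from bench import *
import numpy as np
c=camera("scene"); np.savez("scene2.npz",**c)
E
python3 edge.py scene2.npz .0692|cut -c1-260
```

```text
time: 15.72
ee_pos: [0.5387, 0.1934, 0.0887]
eef_rot: [0.818, 0.575, 0.0, 0.0]
ft_force: [0.2, -0.4, -2.0]
width: 0.0299
t 15.72 pos [0.5387 0.1934 0.0887] yaz -19.8 tilt(zx,zy) 0.0003 0.0002 w 0.0299 F [ 0.2 -0.4 -2. ] q [-0.64  0.33  0.26  1.77 -0.1   1.05 -0.7 ]
shift now (fs): [-0.   -0.01  0.29]  mm [-0.1 -0.5 11.7]
turn (fs): [ 0.    -0.     0.001]  deg [ 0.  -0.   0.2]  shift after turn (fs): [-0.   -0.01  0.29]
cover +y bottom edge: y at x0 0.0553 (want .0465) slope 0.2570 rms 0.0093
cover -x edge: x [[0.0008, -0.059], [0.0044, -0.0609], [0.0075, -0.0601], [0.0106, -0.0593], [0.0137, -0.0585], [0.0168, -0.0577], [0.0198, -0.0569], [0.0229, -0.0562], [0.0264, -0.058], [0.0294, -0.0572], [0.0324, -0.0564], [0.036, -0.0583], [0.0394, -0.0601]
cover +x edge: x [[0.0025, 0.0641], [0.0055, 0.0647], [0.0091, 0.0627], [0.0121, 0.0632], [0.0152, 0.0638], [0.0182, 0.0644], [0.0212, 0.0649], [0.0247, 0.0629], [0.0277, 0.0635], [0.0306, 0.064], [0.0336, 0.0646], [0.0371, 0.0626], [0.04, 0.0632], [0.0429, 0.
corners px of cover(want) top [[253.6, 268.0], [299.7, 260.2]]
```

View pics/mask.png

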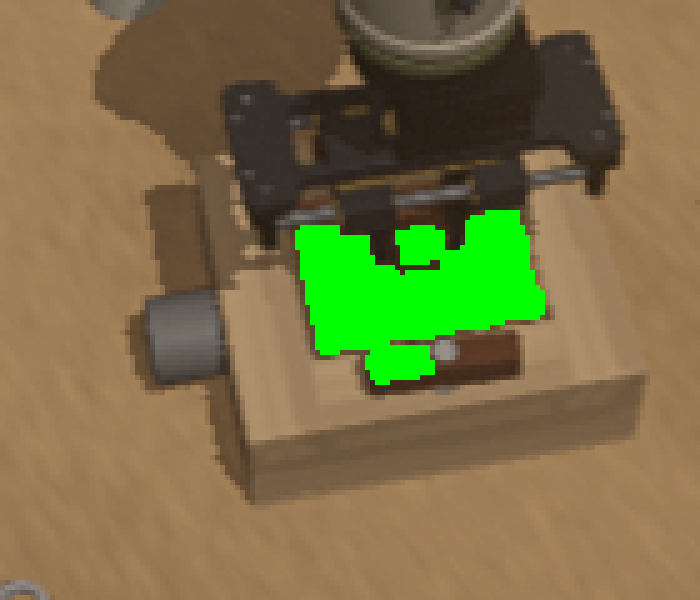

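```bash
python3 -m inch '[[0,-0.01,0.1,0,0,0],[0,0,0.1,0,0,0],[0,0,0.05,0,0,0],[0,0,0,0,0,0]]'; python3 plan.py .5382 .1935 .077 -20
```

```text
time: 16.27
ee_pos: [0.5382, 0.1937, 0.0784]
eef_rot: [0.818, 0.575, -0.0, -0.0]
ft_force: [-0.4, 0.5, -1.7]
width: 0.03
t 16.27 pos [0.5382 0.1937 0.0784] yaz -19.8 tilt(zx,zy) -0.0002 0.0000 w 0.0300 F [-0.4  0.5 -1.7] q [-0.64  0.34  0.26  1.78 -0.1   1.03 -0.69]
shift now (fs): [-0.    0.    0.04]  mm [-0.2  0.1  1.4]
turn (fs): [-0.     0.     0.001]  deg [-0.   0.   0.2]  shift after turn (fs): [-0.    0.    0.04]
```

No resistance, and about 1.4 mm to go.

```bash
python3 -m inch '[[0,0,0.03,0,0,0],[0,0,0.02,0,0,0],[0,0,0,0,0,0]]'; python3 plan.py
```

```text
time: 16.65
ee_pos: [0.5386, 0.1943, 0.0772]
eef_rot: [0.818, 0.575, 0.001, -0.0]
ft_force: [-0.9, 2.2, 4.7]
width: 0.0299
t 16.65 pos [0.5386 0.1943 0.0772] yaz -19.8 tilt(zx,zy) 0.0010 0.0011 w 0.0299 F [-0.9  2.2  4.7] q [-0.64  0.34  0.26  1.78 -0.1   1.03 -0.69]
```

The force rose at exactly the seated height, so I'll release, rise and look.

```bash
python3 -m inch '[[0,0,0,0,0,0],[0,0,0,0,0,0],[0,0,0,0,0,0],[0,0,-0.5,0,0,0],[0,0,-0.8,0,0,0]]' 0.1; python3 -m inch '[[0,0,-0.7,0,0,0]]'
python3 - <<'E'
from bench import *
import numpy as np,cv2
c=camera("scene"); np.savez("scene3.npz",**c)
cv2.imwrite("pics/s5.png",cv2.resize(c["img"][200:320,190:330,::-1],None,fx=5,fy=5,interpolation=2))
E
python3 plan.py .5631 .2608 .13 67
```

```text
time: 17.27
ee_pos: [0.5375, 0.1932, 0.1281]
eef_rot: [0.818, 0.575, -0.001, -0.0]
ft_force: [-0.3, -0.1, -0.4]
width: 0.0477
time: 17.4
ee_pos: [0.5383, 0.1935, 0.1575]
eef_rot: [0.818, 0.575, 0.0, 0.0]
ft_force: [1.0, -0.4, 0.3]
width: 0.0475
t 17.45 pos [0.54   0.1941 0.1614] yaz -19.9 tilt(zx,zy) 0.0045 0.0024 w 0.0475 F [1.4 0.9 2.7] q [-0.65  0.26  0.27  1.7  -0.07  1.19 -0.71]
shift now (fs): [ 1.76 -0.03  0.79]  mm [70.5 -1.  31.6]
turn (fs): [ 0.003 -0.    -0.724]  deg [  0.3  -0.  -86.9]  shift after turn (fs): [0.12 1.76 0.78]
```

View pics/s5.png

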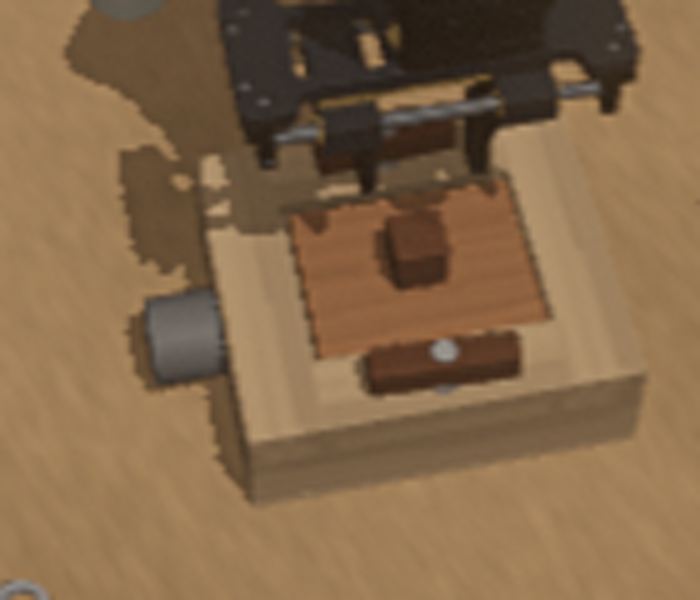

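The cover (crop (420,270)) lies flush in the rebate with a narrow dark gap all round. Now the left button.

```bash
python3 -m inch '[[0.6,0,0,0,0,-0.08],[0,0,0,0,0,-0.08],[0,0,0,0,0,-0.08],[0,0,0,0,0,-0.08],[0,0,0,0,0,-0.08]]'; python3 -m inch '[[0,0,0,0,0,-0.08],[0,0,0,0,0,-0.08],[0,0,0,0,0,-0.08],[0,0,0,0,0,-0.08],[0,0,0,0,0,0]]'; python3 plan.py .5631 .2608 .13 66.6
```

```text
time: 18.08
ee_pos: [0.5464, 0.216, 0.1563]
eef_rot: [0.511, 0.859, -0.0, -0.0]
ft_force: [-0.2, -0.7, -0.9]
width: 0.0479
time: 18.7
ee_pos: [0.5464, 0.216, 0.1563]
eef_rot: [0.204, 0.979, -0.0, -0.0]
ft_force: [-0.3, 0.4, 0.6]
width: 0.0482
t 18.70 pos [0.5464 0.216  0.1563] yaz 66.5 tilt(zx,zy) -0.0002 0.0000 w 0.0482 F [-0.3  0.4  0.6] q [-0.51  0.29  0.06  1.66 -0.02  1.19  0.72]
shift now (fs): [0.06 1.19 0.66]  mm [ 2.5 47.8 26.3]
turn (fs): [-0.    -0.    -0.001]  deg [-0.  -0.  -0.1]  shift after turn (fs): [0.06 1.19 0.66]
```

```bash
python3 -m inch '[[0.06,0.6,0,0,0,0],[0,0.59,0,0,0,0],[0,0,0.6,0,0,0],[0,0,0,0,0,0]]'; python3 plan.py .5631 .2608 .081 66.6
```

```text
time: 19.2
ee_pos: [0.562, 0.2603, 0.1306]
eef_rot: [0.205, 0.979, -0.001, -0.001]
ft_force: [-0.2, -0.4, -0.9]
width: 0.0477
t 19.20 pos [0.562  0.2603 0.1306] yaz 66.4 tilt(zx,zy) -0.0032 -0.0019 w 0.0477 F [-0.2 -0.4 -0.9] q [-0.55  0.38  0.05  1.59 -0.02  1.17  0.67]
shift now (fs): [-0.02  0.03  1.24]  mm [-0.9  1.  49.6]
turn (fs): [-0.001 -0.001 -0.002]  deg [-0.2 -0.1 -0.2]  shift after turn (fs): [-0.02  0.02  1.24]
```

```bash
python3 -m inch '[[0,0,0.6,0,0,0],[0,0,0.62,0,0,0],[0,0,0,0,0,0]]'; python3 plan.py .5631 .2608 .081 66.6
```

```text
time: 19.58
ee_pos: [0.5623, 0.26, 0.0829]
eef_rot: [0.204, 0.979, -0.001, -0.001]
ft_force: [-0.3, 0.0, 0.7]
width: 0.048
t 19.57 pos [0.5623 0.26   0.0829] yaz 66.4 tilt(zx,zy) -0.0023 -0.0014 w 0.0480 F [-0.3  0.   0.7] q [-0.54  0.43  0.05  1.64 -0.02  1.08  0.67]
shift now (fs): [-0.01  0.03  0.05]  mm [-0.4  1.1  1.9]
turn (fs): [-0.001 -0.001 -0.001]  deg [-0.1 -0.1 -0.2]  shift after turn (fs): [-0.01  0.03  0.05]
```

```bash
python3 -m inch '[[0,0,0,0,0,0],[0,0,0,0,0,0],[0,0,0,0,0,0],[0,0,0,0,0,0]]' -1 15; python3 -m inch '[[0,0,0,0,0,0.05],[0,0,0,0,0,0.06],[0,0,0,0,0,0.07],[0,0,0,0,0,0.07],[0,0,0,0,0,0.07]]'; python3 plan.py .5631 .2608 .081 -20
```

```text
time: 20.08
ee_pos: [0.5632, 0.2607, 0.0842]
eef_rot: [0.203, 0.979, 0.0, 0.0]
ft_force: [-1.1, 0.6, 4.0]
width: 0.0179
time: 20.7
ee_pos: [0.5635, 0.261, 0.0842]
eef_rot: [0.516, 0.857, 0.0, 0.0]
ft_force: [0.2, 0.5, 1.4]
width: 0.0173
t 20.70 pos [0.5635 0.261  0.0842] yaz 27.9 tilt(zx,zy) 0.0009 0.0005 w 0.0173 F [0.2 0.5 1.4] q [-0.64  0.43  0.16  1.64 -0.08  1.08  0.04]
shift now (fs): [ 0.   -0.01  0.08]  mm [ 0.  -0.4  3.2]
turn (fs): [ 0.    -0.     0.399]  deg [ 0.1 -0.  47.9]  shift after turn (fs): [-0.01 -0.01  0.08]
```

```bash
python3 -m inch '[[0,0,0,0,0,0.08],[0,0,0,0,0,0.08],[0,0,0,0,0,0.08],[0,0,0,0,0,0.08],[0,0,0,0,0,0.08]]'; python3 -m inch '[[0,0,0,0,0,0],[0,0,0,0,0,0]]';  python3 plan.py .5631 .2608 .081 -20;  python3 -m inch '[[0,0,0,0,0,0],[0,0,0,0,0,0],[0,0,-0.8,0,0,0],[0,0,-0.8,0,0,0]]' 0.1; python3 plan.py .5139 .1253 .14 74
```

```text
time: 21.32
ee_pos: [0.5639, 0.261, 0.0842]
eef_rot: [0.82, 0.573, 0.001, 0.0]
ft_force: [1.4, -0.3, 1.0]
width: 0.0179
time: 21.58
ee_pos: [0.5639, 0.261, 0.0842]
eef_rot: [0.817, 0.576, 0.001, 0.0]
ft_force: [4.6, 1.0, 0.6]
width: 0.018
t 21.57 pos [0.5639 0.261  0.0842] yaz -19.6 tilt(zx,zy) 0.0017 0.0006 w 0.0180 F [4.6 1.  0.6] q [-0.75  0.44  0.31  1.65 -0.15  1.08 -0.74]
shift now (fs): [-0.01 -0.02  0.08]  mm [-0.4 -0.7  3.2]
turn (fs): [ 0.001 -0.001  0.003]  deg [ 0.1 -0.1  0.4]  shift after turn (fs): [-0.01 -0.02  0.08]
time: 22.08
ee_pos: [0.5624, 0.2606, 0.1479]
eef_rot: [0.818, 0.575, -0.001, -0.0]
ft_force: [0.8, -0.2, 0.7]
width: 0.0457
t 22.07 pos [0.5624 0.2606 0.1479] yaz -19.8 tilt(zx,zy) -0.0018 -0.0008 w 0.0457 F [ 0.8 -0.2  0.7] q [-0.76  0.38  0.33  1.59 -0.13  1.2  -0.76]
shift now (fs): [-3.59  0.01  0.2 ]  mm [-143.7    0.2    8.1]
turn (fs): [-0.001 -0.    -0.781]  deg [ -0.1  -0.  -93.8]  shift after turn (fs): [ 0.23 -3.59  0.2 ]
```

```bash
python3 -m inch '[[-0.72,0,0,0,0,0],[-0.72,0,0,0,0,0],[-0.72,0,0,0,0,0],[-0.72,0,0,0,0,0],[-0.72,0,0,0,0,0]]'; python3 -m inch '[[0,0,0,0,0,-0.087],[0,0,0,0,0,-0.087],[0,0,0,0,0,-0.087],[0,0,0,0,0,-0.087],[0,0,0,0,0,-0.087]]'; python3 -m inch '[[0,0,0,0,0,-0.087],[0,0,0,0,0,-0.087],[0,0,0,0,0,-0.087],[0,0,0,0,0,-0.085],[0,0,0,0,0,0]]'; python3 plan.py .5139 .1253 .082 74
```

```text
time: 22.7
ee_pos: [0.5134, 0.1245, 0.1475]
eef_rot: [0.818, 0.575, -0.0, -0.0]
ft_force: [0.6, -0.2, 0.1]
width: 0.0476
time: 23.32
ee_pos: [0.5138, 0.1254, 0.1475]
eef_rot: [0.479, 0.878, -0.0, -0.0]
ft_force: [0.6, 0.3, 0.8]
width: 0.0481
time: 23.95
ee_pos: [0.5139, 0.1253, 0.1475]
eef_rot: [0.14, 0.99, -0.0, -0.0]
ft_force: [1.2, 0.5, 0.0]
width: 0.048
t 23.95 pos [0.5139 0.1253 0.1475] yaz 73.9 tilt(zx,zy) -0.0008 -0.0000 w 0.0480 F [1.2 0.5 0. ] q [-0.54  0.18  0.23  1.82 -0.04  1.15  1.  ]
shift now (fs): [-0.    0.    1.64]  mm [-0.1  0.  65.5]
turn (fs): [-0.    -0.    -0.001]  deg [-0.  -0.  -0.1]  shift after turn (fs): [-0.    0.    1.64]
```

The anticlockwise turn from here would bring the last joint near its limit, so I'll take the half-turned grasp.

```bash
python3 -m inch '[[0,0,0,0,0,0.088],[0,0,0,0,0,0.088],[0,0,0,0,0,0.088],[0,0,0,0,0,0.088],[0,0,0,0,0,0.088]]'; python3 -m inch '[[0,0,0,0,0,0.088],[0,0,0,0,0,0.088],[0,0,0,0,0,0.088],[0,0,0,0,0,0.088],[0,0,0,0,0,0.088]]'; python3 -m inch '[[0,0,0,0,0,0.088],[0,0,0,0,0,0.088],[0,0,0,0,0,0.088],[0,0,0,0,0,0.088],[0,0,0,0,0,0.088]]'; python3 -m inch '[[0,0,0,0,0,0.088],[0,0,0,0,0,0.088],[0,0,0,0,0,0]]'; python3 plan.py .5139 .1253 .082 -106
```

```text
time: 24.58
ee_pos: [0.514, 0.1254, 0.1476]
eef_rot: [0.57, 0.822, -0.0, -0.0]
ft_force: [-0.4, 0.8, -0.0]
width: 0.0479
time: 25.2
ee_pos: [0.514, 0.1254, 0.1476]
eef_rot: [0.876, 0.482, -0.0, -0.0]
ft_force: [-0.1, 0.5, 0.9]
width: 0.048
time: 25.82
ee_pos: [0.514, 0.1254, 0.1476]
eef_rot: [0.999, 0.043, -0.0, -0.0]
ft_force: [0.6, -0.4, -0.1]
width: 0.048
time: 26.2
ee_pos: [0.514, 0.1254, 0.1476]
eef_rot: [0.991, -0.137, -0.0, 0.0]
ft_force: [0.1, 0.4, 0.2]
width: 0.0475
t 26.20 pos [0.514  0.1254 0.1476] yaz -105.7 tilt(zx,zy) -0.0004 -0.0000 w 0.0475 F [0.1 0.4 0.2] q [-0.8   0.19  0.53  1.84 -0.1   1.15 -2.08]
shift now (fs): [-0.    0.    1.64]  mm [-0.1  0.2 65.6]
turn (fs): [0.    0.    0.002]  deg [0.  0.  0.3]  shift after turn (fs): [-0.    0.    1.64]
```

```bash
python3 -m inch '[[0,0,0.55,0,0,0],[0,0,0.55,0,0,0],[0,0,0.54,0,0,0],[0,0,0,0,0,0]]'; python3 plan.py .5139 .1253 .082 -106;  python3 -m inch '[[0,0,0,0,0,0],[0,0,0,0,0,0],[0,0,0,0,0,0],[0,0,0,0,0,0]]' -1 15; python3 plan.py .5139 .1253 .082 -20
```

```text
time: 26.7
ee_pos: [0.5131, 0.125, 0.0809]
eef_rot: [0.991, -0.135, -0.001, 0.001]
ft_force: [0.2, 0.2, -0.3]
width: 0.0479
t 26.70 pos [0.5131 0.125  0.0809] yaz -105.5 tilt(zx,zy) -0.0028 -0.0013 w 0.0479 F [ 0.2  0.2 -0.3] q [-0.78  0.27  0.52  1.9  -0.16  1.01 -2.03]
shift now (fs): [ 0.02 -0.01 -0.03]  mm [ 0.7 -0.5 -1.1]
turn (fs): [0.001 0.001 0.004]  deg [0.1 0.1 0.5]  shift after turn (fs): [ 0.02 -0.01 -0.03]
time: 27.2
ee_pos: [0.5144, 0.1251, 0.0825]
eef_rot: [0.991, -0.136, 0.0, 0.0]
ft_force: [-1.5, 2.4, 3.8]
width: 0.0177
t 27.20 pos [0.5144 0.1251 0.0825] yaz -105.6 tilt(zx,zy) 0.0003 -0.0001 w 0.0177 F [-1.5  2.4  3.8] q [-0.78  0.27  0.52  1.9  -0.16  1.01 -2.04]
shift now (fs): [-0.01 -0.    0.01]  mm [-0.5 -0.1  0.5]
turn (fs): [ 0.    -0.    -0.714]  deg [  0.   -0.  -85.6]  shift after turn (fs): [ 0.   -0.01  0.01]
```

```bash
python3 -m inch '[[0,0,0,0,0,-0.06],[0,0,0,0,0,-0.07],[0,0,0,0,0,-0.07],[0,0,0,0,0,-0.07],[0,0,0,0,0,-0.07]]'; python3 -m inch '[[0,0,0,0,0,-0.07],[0,0,0,0,0,-0.07],[0,0,0,0,0,-0.08],[0,0,0,0,0,-0.08],[0,0,0,0,0,-0.07]]'; python3 -m inch '[[0,0,0,0,0,0]]'; python3 plan.py .5139 .1253 .082 -20
```

```text
time: 27.82
ee_pos: [0.5144, 0.1248, 0.0825]
eef_rot: [0.975, 0.22, 0.0, 0.0]
ft_force: [-1.4, -1.9, 3.9]
width: 0.0179
time: 28.45
ee_pos: [0.5147, 0.1246, 0.0825]
eef_rot: [0.82, 0.572, 0.0, 0.0]
ft_force: [-0.1, -3.3, 2.8]
width: 0.0179
time: 28.58
ee_pos: [0.5147, 0.1246, 0.0825]
eef_rot: [0.822, 0.57, 0.0, 0.0]
ft_force: [0.8, -3.6, 4.2]
width: 0.0177
t 28.57 pos [0.5147 0.1246 0.0825] yaz -20.5 tilt(zx,zy) 0.0007 -0.0004 w 0.0177 F [ 0.8 -3.6  4.2] q [-0.6   0.25  0.31  1.89 -0.09  1.01 -0.61]
shift now (fs): [ 0.01 -0.02  0.01]  mm [ 0.4 -1.   0.5]
turn (fs): [ 0.     0.    -0.004]  deg [ 0.   0.  -0.5]  shift after turn (fs): [ 0.01 -0.02  0.01]
```

```bash
python3 -m inch '[[0,0,0,0,0,0],[0,0,0,0,0,0],[0,0,-0.8,0,0,0],[0,0,-0.9,0,0,0],[0,0,-0.9,0,0,0]]' 0.1; python3 -m inch '[[-0.3,0,-0.9,0,0,0],[-0.8,0,-0.9,0,0,0],[-0.9,0,0,0,0,0],[-0.9,0,0,0,0,0],[-0.9,0,0,0,0,0]]';  python3 -m inch '[[-0.9,0,0,0,0,0],[0,0,0,0,0,0]]'
python3 - <<'E'
from bench import *
import numpy as np,cv2
for n in("scene","top"):
    c=camera(n); np.savez(n+"4.npz",**c); cv2.imwrite(f"pics/{n}6.png",c["img"][...,::-1])
    r=(190,200,140,120) if n=="scene" else (150,130,100,90)
    cv2.imwrite(f"pics/{n}6c.png",cv2.resize(c["img"][r[1]:r[1]+r[3],r[0]:r[0]+r[2],::-1],None,fx=5,fy=5,interpolation=2))
E
python3 plan.py
```

```text
time: 29.2
ee_pos: [0.5139, 0.1257, 0.1871]
eef_rot: [0.822, 0.57, -0.0, -0.0]
ft_force: [1.0, 0.7, -0.2]
width: 0.0472
time: 29.82
ee_pos: [0.4607, -0.0177, 0.2581]
eef_rot: [0.822, 0.57, 0.0, -0.0]
ft_force: [-0.3, -0.5, -0.2]
width: 0.048
time: 30.08
ee_pos: [0.448, -0.0529, 0.2583]
eef_rot: [0.823, 0.569, 0.0, -0.0]
ft_force: [0.6, 1.2, -0.4]
width: 0.048
t 30.18 pos [ 0.4487 -0.0502  0.2582] yaz -20.5 tilt(zx,zy) 0.0002 0.0008 w 0.0479 F [0.2 0.5 0.4] q [-0.47 -0.11  0.45  1.86  0.05  1.38 -0.39]
```

View pics/scene6c.png

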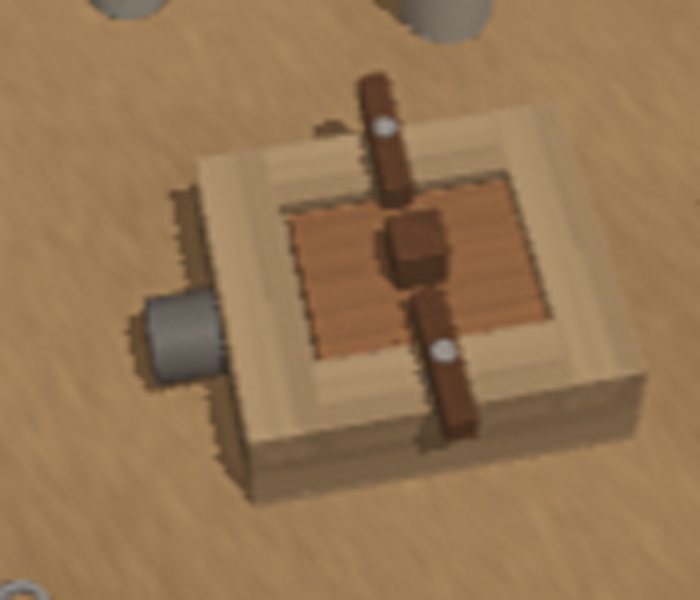

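View pics/scene6.png

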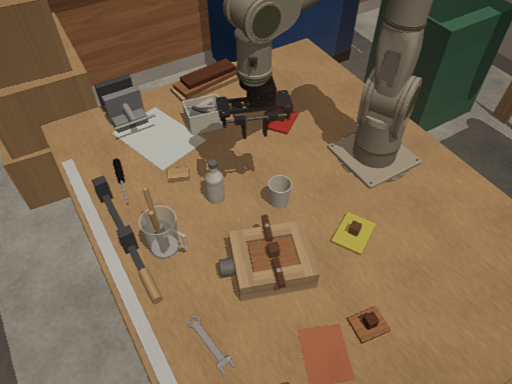

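View pics/top6c.png

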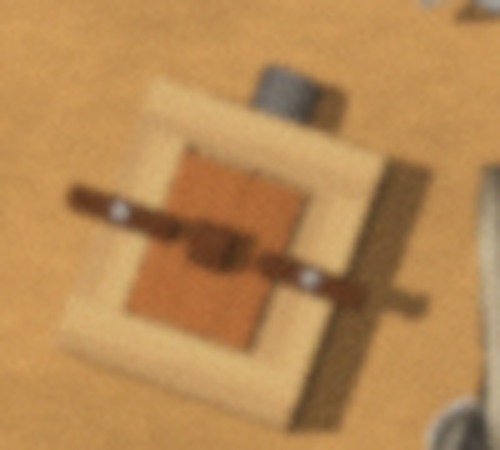

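Both bars are square across the edge with the cover flush. One last numeric check before handing in.

Run:
```python
from meas import *
a=load("top0.npz");t=load("top4.npz");s=load("scene4.npz")
C=np.array([.538,.193])
P=cloud(t);im=t["img"].astype(int)
W=P.reshape(-1,3); roi=(np.linalg.norm(P[...,:2]-C,axis=-1)<.13)&(P[...,2]>.03)
m=(roi&(im[...,0]-im[...,1]>50)).astype(np.uint8)
k=cv2.morphologyEx(m,cv2.MORPH_OPEN,np.ones((3,3)))
n,l,st,ce=cv2.connectedComponentsWithStats(k)
v,u=np.nonzero(k); print("cover top",rect(ray(t,np.c_[u,v],.07)),"median z",np.median(P[...,2][k>0]))
for nm,c in(("top",t),("scene",s)):
    P=cloud(c); im=c["img"].astype(int); ex=np.array([.9397,-.342]);ey=np.array([.342,.9397])
    Q=P[...,:2]-C; x=Q@ex;y=Q@ey
    k=(abs(x)<.05)&(abs(y)<.04)&(abs(x)>.028)&(abs(P[...,2]-.07)<.03)
    A=np.c_[x[k],y[k],np.ones(k.sum())]; print(nm,"cover plane",np.linalg.lstsq(A,P[...,2][k],rcond=None)[0].round(4))
    for sg in(1,-1):
        d=(abs(x)<.035)&(sg*y>.038)&(sg*y<.12)&(P[...,2]>.082)&(P[...,2]<.11)
        z=np.c_[x[d],y[d]].astype(np.float32); f=cv2.fitLine(z,cv2.DIST_L2,0,.01,.01).ravel()
        print(nm,"bar",sg,"value",(-np.arctan(f[0]/f[1])).round(3),d.sum())
# others unchanged between start and now
for nm in("top","scene"):
    A=load(nm+"0.npz");B=load(nm+"4.npz")
    for o,p in dict(small=(.42,.465,.03),bottle=(.55,-.11,.1),off=(.617,-.25,.02),cup=(.397,.005,.06),jug=(.785,-.02,.08)).items():
        u,v=proj(A,p)[0].astype(int); g=[cv2.cvtColor(X["img"][max(0,v-14):v+14,u-14:u+14],cv2.COLOR_RGB2GRAY).astype(np.float32) for X in(A,B)]
        print(nm,o,np.round(cv2.phaseCorrelate(g[0],g[1]),2)[0] if 0 else [round(q,2) for q in cv2.phaseCorrelate(g[0],g[1])[0]])
```

```text
cover top (array([0.5373, 0.1973]), 0.0933, 0.124, 70.16) median z 0.06958548845239565
top cover plane [-0.0038  0.0084  0.0695]
top bar 1 value 0.008 105
top bar -1 value -0.009 114
scene cover plane [0.0003 0.0083 0.0699]
scene bar 1 value 0.01 210
scene bar -1 value -0.015 145
top small [0.02, -0.06]
top bottle [1.34, 0.3]
top off [-0.17, 0.17]
top cup [2.85, -1.06]
top jug [-0.06, 0.03]
scene small [-0.0, -0.04]
scene bottle [-0.22, -0.09]
scene off [0.17, -0.15]
scene cup [-0.01, 0.01]
scene jug [0.03, -0.02]
```

```bash
python3 -c "
from bench import *
print(close_job())"
```

```text
the job is handed in; nothing more can be done
None
```

The hatch cover is lying home in the dust trap's opening with both turnbuttons square across it, and the job is handed in. It took about 30 s of the 72 s allowed. No verdict was reported.

I first turned both buttons aside, gripping each at its pivot (left from about 1.09 to 1.5 rad, right from about -1.22 to -1.5 rad). I then lifted the cover by its pull over the bottle and lowered it until it touched at the seated height. After letting go, I turned both buttons back.

**Last checks:**
- **Height and tilt:** the cover's top is at 69.5–69.9 mm, where flush is 70 mm. Tilt is about 0.008 rad.
- **Buttons:** both read within 0.015 rad of 0 in both cameras.
- **Other items:** in the scene camera the small panel, bottle, offcut, cup and jug have not moved. I did not measure the tool carton, but it was never approached.
- **Arm:** it stands clear of everything, at z = 0.26.

**Checks that disagreed:**
- **Cover position:** the top camera put the cover about 5 mm off centre towards +y. The rebate leaves only 3.5 mm of play, so I take that as partly mask error. The scene picture does show the cover sitting towards the +y side, still within the 6 mm limit.
- **Bottle and cup:** the top camera suggested image shifts of about 1–3 pixels there. The scene camera shows none, so I put it down to the moved arm and its shadow.

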